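# Line up a can-opener base with a tapered pin and drop in its bolt

## Robot

A 6-joint arm with a two-finger parallel gripper is mounted at the origin on the work surface. World frame = base frame: x ahead of the robot, y to its left, z up, the work surface at z = 0. Lengths are in m, angles in rad, forces in N, time in s.
With the tool pointing down it reaches from about 0.425 to 0.95 m from the base axis. Payload 3.5 kg.
Tool frame: the origin (TCP) lies at the very end of the fingers, on their centre line; the grasp point (between the pads) lies 19 mm behind it (ctrl.grip_point_offset is the distance from the TCP to the grasp point, in m); z points along the fingers, y is the line along which they close (so a half turn about z gives the same grasp; the last joint's range is limited). The gripper opens to 85 mm and grips with 20 to 120 N. Pads are 22 mm wide; open, the fingers measure 114 mm over their backs; the gripper's body (76 mm by 85 mm) begins 54 mm behind the grasp point. The pads swing forward as they close: fully open they stand 13 mm farther back than shut.
Start: joints at [-1.266, 0.286, 1.577, -0, 1.279, -0.15], TCP at [0.297, -0.606, 0.231] pointing down, gripper open.
Joint ranges: [-2.77, 2.77], [-0.9, 2.22], [0.21, 2.48], [-1.53, 4.67], [0.24, 2.81], [-2.84, 2.84]. Speed limits (rad/s): [2.79, 2.79, 3.14, 3.14, 3.14, 3.14].

## Interface

Orientations are given as a unit quaternion [x, y, z, w].
In Python, from plant import telemetry, vision, ctrl gives the robot as it stands.
- The arm moves only by the tool arm_command, never from a script. Its argument "series" is one flat list of numbers, 7 for each row, row after row: the shift along the tool's x, y, z in cm, then the turn, a rotation vector about the tool's x, y, z in degrees, then the closure, from 0 (fully open) to 1 (shut). A call has 1 to 10 rows; each row is the pose to reach, as a shift and turn from the pose commanded when the call began, along the tool's axes at that moment; what a row does not reach only later rows make up. A row lasts 1/12 s, in which the tool goes at most 41.7 mm and 7.16 degrees, less where a joint would pass 70% of its speed; a pose out of reach is approached as far as the arm can. A call with a gripper value outside its range is refused whole. The fingers move at their own pace and stop on an object; "force" is the grip in N (left out, the last holds). Time passes only in rows, so rows that repeat a pose let the fingers close. It gives the time, the measured TCP pose, the force, the opening and the grip force at its end, in the units of the state.
- telemetry.get_state(): the state, without advancing time (a new reading comes with each control period).
- vision.read_camera(name): name is "side" or "top"; returns a dict with "color" (480x640x3 uint8, blue, green, red), "K" (3x3 intrinsics, pixels), "D" ([k1, k2, p1, p2, k3] as OpenCV has them; the pictures are not rectified), "rvec" (rotation vector, rad) and "tvec" (3), from world to camera coordinates, as OpenCV has them. Camera axes: x right, y down, z forward; pixel columns grow to the right and rows downward; lengths in m; the calibration is good to about 2 mm. A picture is of the moment at which its call begins. There is no depth.
- ctrl.sign_off(): hands the job in; it is judged then, once.
The state is a dict: "time": time; "qpos": joint angles; "dq": joint speeds; "joint_efforts": joint torques, N m; "eef_pos": TCP position; "tcp_rot": TCP orientation; "contact_force": force on the tool from outside, world axes, zero at the start; "wrist_torque": the same for the moment, N m; "opening": opening from 0.0 (shut) to 1.0 (fully open); "finger_force": force on a finger pad.
Only numpy, scipy, OpenCV 4.12 (cv2) and the standard library are available. Lean on these libraries where they do the work, as an engineer would, in place of code of your own. Each camera call takes 0.05 s, during which the arm holds its last target. There are 200 camera calls.

## Task

The cast base of the can opener is held to its stand by one finger-tight bolt and has swung out of line with the stand's holes. Ease the tapered pin by feel, never forcing it, down through the flange hole diagonally opposite that bolt until its collar sits on the flange, so that it draws the base into line; then put the loose bolt gently and fully home, upright, in the flange hole nearest the pin. Leave the pin in place and leave the other things on the table where they are.

Things in the scene. Friction and masses are not known exactly. Their poses are not given: they have to be found in the camera images.
- stand: Fixed steel stand on four legs, 200 (x) x 240 (y) x 80 mm high; sheet top 8 mm thick, 72 mm of free space beneath. Origin on the table under its centre. Its top has 14.5 mm holes in the same pattern as the base's flange, hidden under it; their places are not measured. At the start the base is swung either way, so that they miss the flange's holes by anything up to 9 mm at the pin hole.
- base: Cast base of a can opener on the stand: flange 120 (x) x 160 (y) x 10 mm, top 90 mm above the table; square socket 44 mm wide, 55 mm high on it. Origin at the flange's underside on the axis of the fitted bolt (head 26 wide, 13 high); flange middle at (-46, -66), socket at (-46, -46) mm. Swings only flat about that bolt, stiffly: about 5 N sideways at the pin hole moves it; stays where left.
- pin_hole (a point): Centre of the mouth, on the flange's top, of the 14.5 mm hole diagonally opposite the fitted bolt (161 mm from it); the flange is 10 mm thick here. The pin goes here. Axes as those of the base.
- bolt_hole (a point): Centre of the mouth, on the flange's top, of the 14.5 mm hole nearest the pin hole (92 mm from it, 132 mm from the fitted bolt). The loose bolt goes here. Axes as those of the base.
- rack: Fixed white drilled plastic block, 150 (x) x 60 (y) x 78 mm high, with two 16 mm holes 45 mm either side of its middle along x; the pin hangs in one by its collar and the bolt in the other by its flange, in either order. Origin on the table under its centre.
- pin: Round steel line-up pin, 140 mm long, 170 g, upright in the rack, point down. From the point: taper 9 to 13.2 mm diameter over 45 mm, straight 13.2 mm to 70 mm, collar 22 mm diameter to 76 mm, plain 16 mm round grip to 140 mm. Origin at the point, z up along it. Drawing the base over takes under 20 N of push; 60 N on base or stand, from pin or bolt, marks the metal and is too much.
- pin_collar (a point): Point on the pin's axis at the underside of its collar, 70 mm above the point. It meets the flange's top when the pin is home.
- bolt: Steel M12 hex flange bolt, 75 g, standing head up in the rack: 12 mm shank 45 mm long with a chamfered end, flange 26 mm diameter and 3 mm thick, then a hexagon 18 mm across flats and 10 mm high (58 mm in all). Flats face 30, 90, 150.. degrees from its x axis. Origin at the shank's end, z up along the bolt.
- bolt_flange (a point): Point on the bolt's axis at the underside of its flange, 45 mm above the shank's end. It meets the base's flange top when the bolt is home.
- can: Bystander: food can 74 mm in diameter, 110 mm high, standing. Origin under its centre.
- wrench: Bystander: wrench 200 mm long, lying on the table.
- bar: Bystander: the can opener's long steel bar, 360 mm, with its crank, lying on the table. Origin under the bar's middle, bar along y.
- shaker: Bystander: steel shaker 70 mm in diameter, 104 mm high, standing. Origin under its centre.

How it is judged:
By the outcome, as a careful person would: the job done as asked, in the order asked, and still so for the second after the job is handed in, with the robot touching nothing.
It also fails if it takes over 72 s, if anything falls off the work surface, if the arm or the gripper's body presses on something with over 40 N, if the wrist force passes 120 N, or if a joint passes its speed limit or range.

## Working session

There is one attempt and no reset: what is moved stays moved. The work goes in short steps, Python scripts to look and compute and a tool call to move; the robot and the scene stay as the last step left them, time stands still between calls to the robot, and variables do not carry over. Pictures are saved under pics/ and viewed, at most 11 in all, crops included, and the job is handed in when it is done.

Besides the shell and the picture viewer there is one more tool, called by a JSON object that holds its "fn" and its "kwargs", one argument or row to a line. arm_command: Moves the arm, as the interface text tells. Its arguments: {"type":"object","properties":{"series":{"type":"array","items":{"type":"number"}},"force":{"type":"number"}},"required":["series"]}

```bash
mkdir -p pics; ls; cat > h.py <<'E'
import numpy as np, cv2
from plant import telemetry, vision, ctrl
def P(c):
    R=cv2.Rodrigues(np.array(c["rvec"],float))[0]; return R,np.array(c["tvec"],float).ravel()
def ray(c,uv):
    n=cv2.undistortPoints(np.array([[uv]],float),np.array(c["K"],float),np.array(c["D"],float)).ravel()
    R,t=P(c); d=R.T@np.array([n[0],n[1],1.]); return -R.T@t,d/np.linalg.norm(d)
def atz(c,uv,z):
    o,d=ray(c,uv); return o+d*(z-o[2])/d[2]
def tri(c1,u1,c2,u2):
    o1,d1=ray(c1,u1);o2,d2=ray(c2,u2)
    s=np.linalg.lstsq(np.c_[d1,-d2],o2-o1,rcond=None)[0]
    a=o1+s[0]*d1;b=o2+s[1]*d2; return (a+b)/2,np.linalg.norm(a-b)
def proj(c,p):
    return cv2.projectPoints(np.array(p,float).reshape(-1,1,3),np.array(c["rvec"],float),np.array(c["tvec"],float),np.array(c["K"],float),np.array(c["D"],float))[0].reshape(-1,2)
E
python3 - <<'E'
from h import *
import pickle
for n in("top","side"):
    c=vision.read_camera(n);pickle.dump(c,open(n+".pkl","wb"));cv2.imwrite(f"pics/{n}0.png",c["color"])
    R,t=P(c);print(n,(-R.T@t).round(3),R[2].round(3),np.array(c["K"])[0,0])
print(telemetry.get_state())
E
```

```text
pics
top [ 0.407 -0.022  1.506] [ 0.156  0.014 -0.988] 591.069656489485
side [ 0.51  -0.702  0.987] [ 0.11   0.592 -0.798] 501.3579871736936
{'time': 0.1, 'qpos': array([-1.26601232e+00,  2.87125296e-01,  1.57803604e+00,  2.27572147e-05,
        1.27861765e+00, -1.49998070e-01]), 'dq': array([-0.00170561, -0.00254328, -0.00241413, -0.00081996, -0.00085219,
        0.00178039]), 'joint_efforts': array([ 5.95835827e-04, -4.07298124e+01, -2.93699670e+01, -1.47085061e-04,
        3.42388979e-03, -2.91334956e-06]), 'eef_pos': array([ 0.2963557 , -0.60579657,  0.23005041]), 'tcp_rot': array([ 9.74258024e-01,  2.25433154e-01, -7.36587181e-05, -1.09073543e-03]), 'contact_force': array([-0.41174334,  0.11694625, -0.16991218]), 'wrist_torque': array([ 0.01009099,  0.03459031, -0.00397849]), 'finger_force': 0.0, 'opening': 0.9995833182524663}
```

View pics/top0.png

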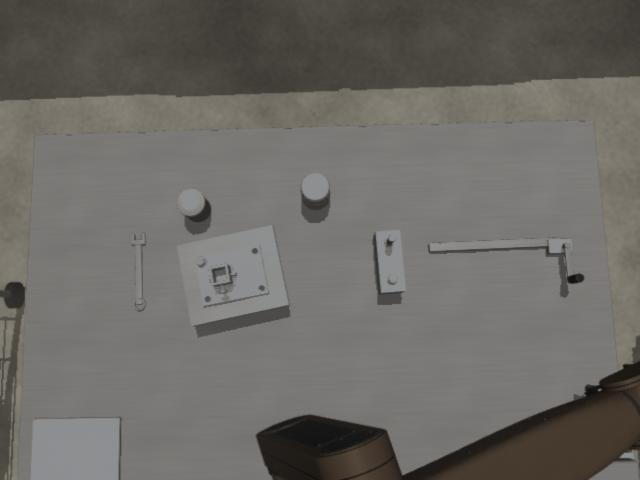

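View pics/side0.png

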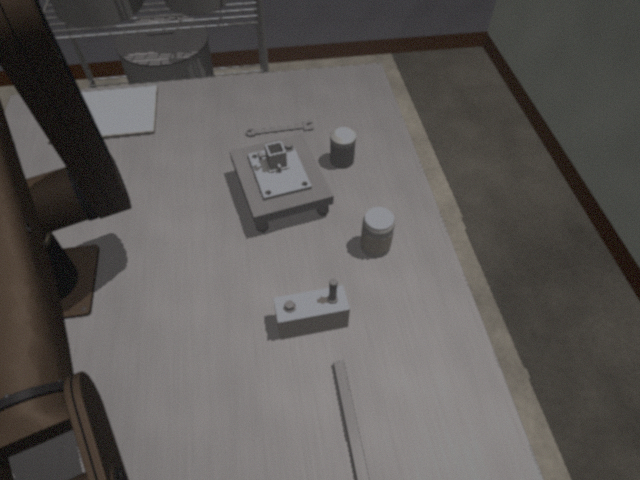

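```bash
python3 - <<'E'
from h import *
import pickle
t=pickle.load(open("top.pkl","rb"))["color"];s=pickle.load(open("side.pkl","rb"))["color"]
def cr(im,x,y,w,h,k):
    return cv2.resize(im[y:y+h,x:x+w],None,fx=k,fy=k,interpolation=cv2.INTER_CUBIC)
a=np.zeros((600,800,3),np.uint8)
a[:300,:480]=cr(t,186,238,96,60+0,5)
a[:300,490:790]=cr(t,366,228,50,50,6)[:300,:300]
a[300:,:400]=cr(s,240,135,80,60,5)
a[300:,405:785]=cr(s,272,275,76,60,5)
a=np.clip(a.astype(float)*1.6,0,255).astype(np.uint8)
cv2.imwrite("pics/c1.png",a)
E
```

```text
(no output)
```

View pics/c1.png

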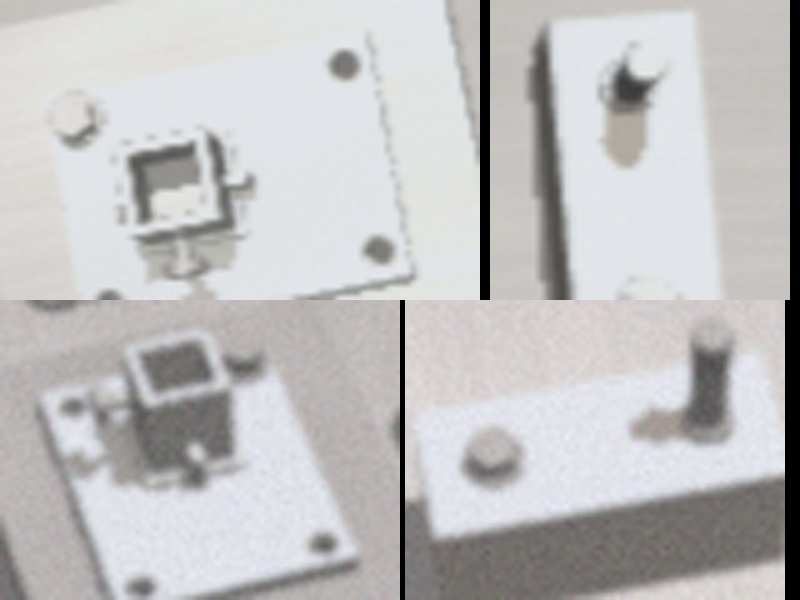

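```bash
python3 - <<'E'
from h import *
import pickle
t=pickle.load(open("top.pkl","rb"));s=pickle.load(open("side.pkl","rb"))
L=dict(pinhole=((261.4,287.6),(267.6,192.),.09),bolthole=((254.5,250.7),(304,183.2),.09),pintop=((391.7,238.2),(333,279.6),.148),bolt=((392.7,280),(289.6,302.6),.091))
for k,(a,b,z) in L.items():
    p,e=tri(t,a,s,b);print(k,p.round(4),"gap",round(e,4),atz(t,a,z).round(4),atz(s,b,z).round(4))
# rack top corners & fitted bolt in top
for uv,z in(((201,261),.103),((376.1,232.2),.078),((400.6,230.6),.078),((378,293),.078),((405,291),.078)): print(uv,atz(t,uv,z).round(4))
E
```

```text
pinhole [0.5154 0.1286 0.0915] gap 0.0024 [0.5167 0.1289 0.09  ] [0.5142 0.1298 0.09  ]
bolthole [0.6056 0.1447 0.0911] gap 0.0015 [0.6065 0.1448 0.09  ] [0.6049 0.1456 0.09  ]
pintop [ 0.6192 -0.1806  0.1535] gap 0.0009 [ 0.6196 -0.1813  0.148 ] [ 0.6203 -0.1771  0.148 ]
bolt [ 0.5287 -0.1854  0.0952] gap 0.0037 [ 0.5272 -0.186   0.091 ] [ 0.5307 -0.1827  0.091 ]
(201, 261) [0.583  0.2722 0.103 ]
(376.1, 232.2) [ 0.6464 -0.152   0.078 ]
(400.6, 230.6) [ 0.6488 -0.212   0.078 ]
(378, 293) [ 0.4979 -0.1508  0.078 ]
(405, 291) [ 0.5011 -0.216   0.078 ]
```

```bash
cat >> h.py <<'E'
from scipy.spatial.transform import Rotation as Ro
def to(x,y,z,yaw,s=None):
    """shift (cm) and turn (deg) in tool axes to reach TCP x,y,z, tool x at yaw deg, pointing down"""
    s=s or telemetry.get_state(); R=Ro.from_quat(s["tcp_rot"])
    G=Ro.from_euler("z",yaw,degrees=True)*Ro.from_euler("x",180,degrees=True)
    d=R.inv().apply(np.array([x,y,z])-s["eef_pos"])*100; r=(R.inv()*G).as_rotvec(degrees=True)
    print("shift",d.round(2),"turn",r.round(2))
def st():
    s=telemetry.get_state(); y=Ro.from_quat(s["tcp_rot"]).as_matrix()
    print(round(s["time"],2),s["eef_pos"].round(4),"xaxis",y[:,0].round(3),"F",s["contact_force"].round(2),"M",s["wrist_torque"].round(2),"op",round(s["opening"],3),"ff",round(s["finger_force"],1))
E
python3 - <<'E'
from h import *
import pickle
to(.6195,-.180,.23,65)
t=pickle.load(open("top.pkl","rb"));g=cv2.cvtColor(t["color"],cv2.COLOR_BGR2GRAY)
ls=cv2.createLineSegmentDetector(0).detect(g)[0].reshape(-1,4)
for l in ls:
    m=(l[:2]+l[2:])/2
    if 170<m[0]<300 and 218<m[1]<332 and np.hypot(*(l[:2]-l[2:]))>22:
        for z in (.08,.09):
            a=atz(t,l[:2],z);b=atz(t,l[2:],z);an=np.degrees(np.arctan2(*(b-a)[[1,0]]))%90
            print(l.round(1),z,round(an,2),round(np.hypot(*(b-a)[:2]),3))
for uv in((316,182),(191,200)):print(atz(t,uv,.11))
E
```

```text
shift [ 47.73 -24.06   0.07] turn [ -0.11  -0.06 -38.94]
[192.  325.1 288.1 304.2] 0.08 10.88 0.236
[192.  325.1 288.1 304.2] 0.09 10.88 0.234
[203.3 305.  266.9 292. ] 0.08 10.23 0.157
[203.3 305.  266.9 292. ] 0.09 10.23 0.155
[288.1 316.6 197.8 336.9] 0.08 11.3 0.221
[288.1 316.6 197.8 336.9] 0.09 11.3 0.22
[266.9 294.6 204.3 307.8] 0.08 10.6 0.154
[266.9 294.6 204.3 307.8] 0.09 10.6 0.153
[287.3 302.  271.1 224.5] 0.08 10.92 0.194
[287.3 302.  271.1 224.5] 0.09 10.92 0.193
[269.5 224.8 177.  244.7] 0.08 10.85 0.232
[269.5 224.8 177.  244.7] 0.09 10.85 0.23
[ 0.76831281 -0.00827054  0.11      ]
[0.73184342 0.29619377 0.11      ]
```

{"fn": "arm_command", "kwargs": {
  "series": [47.7,-24.1,0,0,0,-39,0,47.7,-24.1,0,0,0,-39,0,47.7,-24.1,0,0,0,-39,0,47.7,-24.1,0,0,0,-39,0,47.7,-24.1,0,0,0,-39,0,47.7,-24.1,0,0,0,-39,0,47.7,-24.1,0,0,0,-39,0,47.7,-24.1,0,0,0,-39,0,47.7,-24.1,0,0,0,-39,0,47.7,-24.1,0,0,0,-39,0]
}}

```text
time: 0.93
eef_pos: [0.5487, -0.2722, 0.2309]
tcp_rot: [0.843, 0.538, -0.0, -0.0]
contact_force: [1.3, -0.6, 0.2]
opening: 1.002
finger_force: 0.0
```

```bash
python3 -c "
from h import *
st();to(.6195,-.180,.17,65)"
```

```text
0.93 [ 0.5487 -0.2722  0.2309] xaxis [0.422 0.907 0.   ] F [ 1.31 -0.55  0.23] M [ 0.   -0.03  0.03] op 1.002 ff 0.0
shift [11.34  2.53  6.09] turn [-0.04 -0.01  0.05]
```

{"fn": "arm_command", "kwargs": {
  "series": [11.3,2.5,3,0,0,0,0,11.3,2.5,3,0,0,0,0,11.3,2.5,3,0,0,0,0,11.3,2.5,6,0,0,0,0,11.3,2.5,6,0,0,0,0,11.3,2.5,6,0,0,0,0]
}}

```text
time: 1.43
eef_pos: [0.6168, -0.1813, 0.1685]
tcp_rot: [0.843, 0.538, -0.002, -0.003]
contact_force: [-0.4, -0.5, 0.8]
opening: 0.999
finger_force: 0.0
```

```bash
python3 - <<'E'
from h import *
st();to(.6195,-.180,.108,65)
a=[]
for n,(x,y) in dict(top=(350,190),side=(280,210)).items():
    c=vision.read_camera(n)["color"][y:y+90,x:x+80]; a.append(cv2.resize(c,None,fx=5,fy=5,interpolation=cv2.INTER_CUBIC))
cv2.imwrite("pics/c2.png",np.clip(np.hstack(a)*1.5,0,255))
E
```

```text
1.43 [ 0.6168 -0.1813  0.1685] xaxis [ 0.421  0.907 -0.   ] F [-0.42 -0.47  0.78] M [-0.07  0.04 -0.03] op 0.999 ff 0.0
shift [0.23 0.23 6.05] turn [-0.36  0.02  0.1 ][ WARN:0@0.816] global loadsave.cpp:1063 imwrite_ Unsupported depth image for selected encoder is fallbacked to CV_8U.
```

View pics/c2.png

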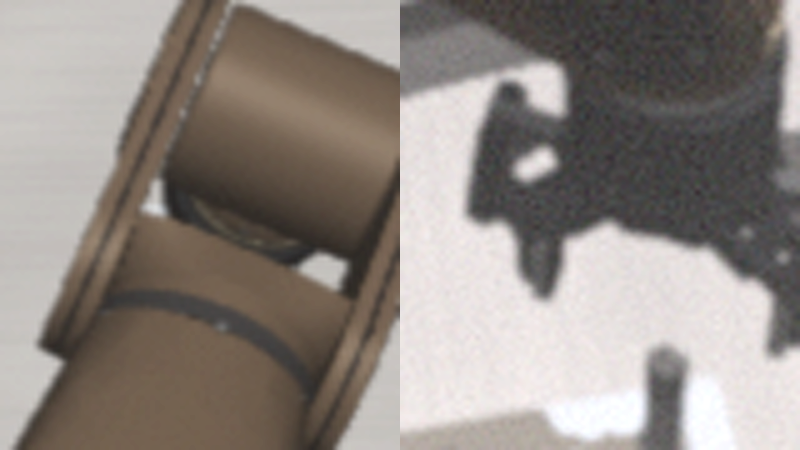

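{"fn": "arm_command", "kwargs": {
  "series": [0.2,0.2,3,-0.2,0,0,0,0.2,0.2,6,-0.2,0,0,0,0.2,0.2,6,-0.2,0,0,0,0.2,0.2,6,-0.2,0,0,0.5,0.2,0.2,6,-0.2,0,0,0.9,0.2,0.2,6,-0.2,0,0,1,0.2,0.2,6,-0.2,0,0,1,0.2,0.2,6,-0.2,0,0,1,0.2,0.2,6,-0.2,0,0,1,0.2,0.2,6,-0.2,0,0,1],
  "force": 40
}}

```text
time: 2.37
eef_pos: [0.6217, -0.1816, 0.1128]
tcp_rot: [0.843, 0.538, 0.001, 0.002]
contact_force: [-0.9, 0.2, 5.0]
opening: 0.178
finger_force: 39.0
```

```bash
python3 -c "
from h import *
st()"
```

```text
2.37 [ 0.6217 -0.1816  0.1128] xaxis [ 0.422  0.907 -0.   ] F [-0.92  0.18  4.96] M [-0.01  0.15 -0.  ] op 0.178 ff 39.0
```

{"fn": "arm_command", "kwargs": {
  "series": [0,0,0,0,0,0,1,0,0,-2,0,0,0,1,0,0,-5,0,0,0,1,0,0,-9,0,0,0,1,0,0,-13,0,0,0,1,0,0,-13,0,0,0,1,0,0,-13,0,0,0,1],
  "force": 80
}}

```text
time: 2.95
eef_pos: [0.6221, -0.1816, 0.2447]
tcp_rot: [0.843, 0.538, 0.003, 0.004]
contact_force: [0.2, -0.6, -2.3]
opening: 0.164
finger_force: 79.1
```

```bash
python3 -c "
from h import *
st();to(.5154,.1290,.235,65)"
```

```text
2.95 [ 0.6221 -0.1816  0.2447] xaxis [0.422 0.907 0.   ] F [ 0.21 -0.62 -2.3 ] M [-0.02  0.01  0.01] op 0.164 ff 79.1
shift [ 23.67 -22.78   0.74] turn [ 0.57 -0.    0.07]
```

{"fn": "arm_command", "kwargs": {
  "series": [23.7,-22.8,0,0,0,0,1,23.7,-22.8,0,0,0,0,1,23.7,-22.8,0,0,0,0,1,23.7,-22.8,0,0,0,0,1,23.7,-22.8,0,0,0,0,1,23.7,-22.8,0,0,0,0,1,23.7,-22.8,0.5,0,0,0,1,23.7,-22.8,0.5,0,0,0,1,23.7,-22.8,0.5,0,0,0,1,23.7,-22.8,0.5,0,0,0,1]
}}

```text
time: 3.78
eef_pos: [0.5115, 0.1316, 0.2323]
tcp_rot: [0.842, 0.539, -0.002, 0.0]
contact_force: [-0.5, -1.0, -1.6]
opening: 0.165
finger_force: 79.0
```

{"fn": "arm_command", "kwargs": {
  "series": [0,0,0,0,0,0,1,0,0,0,0,0,0,1,0,0,0,0,0,0,1]
}}

```text
time: 4.03
eef_pos: [0.5142, 0.1286, 0.2348]
tcp_rot: [0.844, 0.537, 0.0, 0.001]
contact_force: [-0.8, -0.1, -1.7]
opening: 0.166
finger_force: 79.0
```

```bash
python3 - <<'E'
from h import *
import pickle
st();to(.5154,.1290,.215,65);to(.5154,.1290,.215,65)
a=[]
for n,(x,y) in dict(top=(220,240),side=(230,110)).items():
    c=vision.read_camera(n);pickle.dump(c,open(n+"2.pkl","wb")); a.append(cv2.resize(c["color"][y:y+90,x:x+80],None,fx=5,fy=5,interpolation=cv2.INTER_CUBIC))
cv2.imwrite("pics/c3.png",np.clip(np.hstack(a)*1.5,0,255).astype(np.uint8))
E
```

```text
4.03 [0.5142 0.1286 0.2348] xaxis [ 0.424  0.906 -0.001] F [-0.79 -0.07 -1.69] M [-0.   -0.04 -0.02] op 0.166 ff 79.0
shift [0.09 0.09 1.98] turn [ 0.15  0.04 -0.06]
shift [0.09 0.09 1.98] turn [ 0.15  0.04 -0.06]
```

View pics/c3.png

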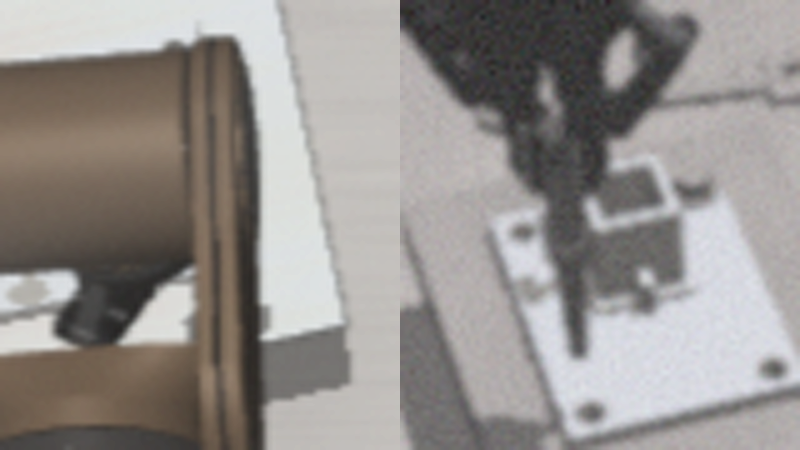

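```bash
python3 - <<'E'
from h import *
import pickle
s=pickle.load(open("side2.pkl","rb"))
for z in(.126,.13,.134):print(z,atz(s,(265.2,180.6),z).round(4))
print(atz(s,(267.6,192),.09), proj(s,[[.5142,.1286,.13],[.5142,.1286,.17]]))
E
```

```text
0.126 [0.5118 0.1335 0.126 ]
0.13 [0.5118 0.1296 0.13  ]
0.134 [0.5118 0.1257 0.134 ]
[0.51423193 0.1297824  0.09      ] [[266.2647189  180.79854821]
 [264.82340392 168.59609817]]
```

{"fn": "arm_command", "kwargs": {
  "series": [0.1,0.2,1,0,0,0,1,0.1,0.2,2,0,0,0,1,0.1,0.2,3,0,0,0,1,0.1,0.2,3,0,0,0,1,0.1,0.2,3,0,0,0,1]
}}

```text
time: 4.55
eef_pos: [0.5152, 0.1298, 0.2037]
tcp_rot: [0.843, 0.538, -0.001, 0.001]
contact_force: [-0.6, -0.1, -1.9]
opening: 0.166
finger_force: 79.0
```

```bash
python3 - <<'E'
from h import *
import pickle
st()
c=vision.read_camera("side");pickle.dump(c,open("side3.pkl","wb"))
s0=pickle.load(open("side.pkl","rb"))["color"]
f=lambda c:cv2.resize(c[160:205,245:285],None,fx=10,fy=10,interpolation=cv2.INTER_CUBIC)
cv2.imwrite("pics/c4.png",np.clip(np.hstack([f(c["color"]),f(s0)])*1.5,0,255).astype(np.uint8))
E
```

```text
4.55 [0.5152 0.1298 0.2037] xaxis [ 0.422  0.907 -0.002] F [-0.63 -0.08 -1.94] M [-0.02 -0.02  0.08] op 0.166 ff 79.0
```

View pics/c4.png

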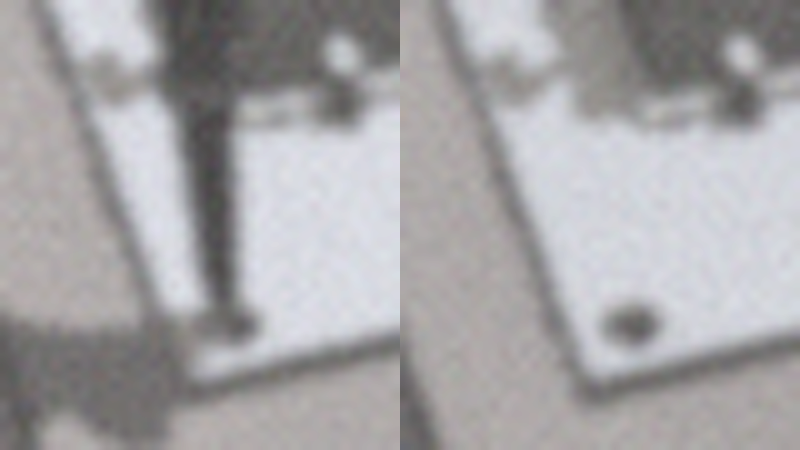

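{"fn": "arm_command", "kwargs": {
  "series": [0,0.1,0.3,0,0,0,1,0,0.1,0.6,0,0,0,1,0,0.1,0.9,0,0,0,1,0,0.1,1.1,0,0,0,1,0,0.1,1.3,0,0,0,1,0,0.1,1.3,0,0,0,1]
}}

```text
time: 5.1
eef_pos: [0.5168, 0.1295, 0.192]
tcp_rot: [0.843, 0.538, 0.001, 0.001]
contact_force: [-0.2, -0.2, -1.6]
opening: 0.163
finger_force: 79.0
```

```bash
python3 -c "
from h import *
st()"
```

```text
5.1 [0.5168 0.1295 0.192 ] xaxis [ 0.422  0.907 -0.   ] F [-0.2  -0.17 -1.58] M [ 0.03  0.02 -0.01] op 0.163 ff 79.0
```

{"fn": "arm_command", "kwargs": {
  "series": [0,0,0.15,0,0,0,1,0,0,0.3,0,0,0,1,0,0,0.45,0,0,0,1,0,0,0.6,0,0,0,1,0,0,0.6,0,0,0,1]
}}

```text
time: 5.52
eef_pos: [0.517, 0.1295, 0.1861]
tcp_rot: [0.843, 0.538, 0.001, 0.001]
contact_force: [-0.4, -0.1, -2.1]
opening: 0.161
finger_force: 79.0
```

{"fn": "arm_command", "kwargs": {
  "series": [0,0,0.1,0,0,0,1,0,0,0.2,0,0,0,1,0,0,0.3,0,0,0,1,0,0,0.3,0,0,0,1]
}}

```text
time: 5.85
eef_pos: [0.5171, 0.1295, 0.1833]
tcp_rot: [0.843, 0.538, 0.001, 0.001]
contact_force: [0.2, -0.7, -1.9]
opening: 0.163
finger_force: 79.0
```

{"fn": "arm_command", "kwargs": {
  "series": [0,0,0.1,0,0,0,1,0,0,0.2,0,0,0,1,0,0,0.3,0,0,0,1,0,0,0.3,0,0,0,1]
}}

```text
time: 6.18
eef_pos: [0.5171, 0.1295, 0.1803]
tcp_rot: [0.843, 0.538, 0.001, 0.001]
contact_force: [0.0, -0.3, -1.6]
opening: 0.168
finger_force: 79.0
```

```bash
python3 -c "
from h import *
st()"
```

```text
6.18 [0.5171 0.1295 0.1803] xaxis [ 0.422  0.907 -0.   ] F [ 0.03 -0.34 -1.65] M [ 0.05 -0.07 -0.02] op 0.168 ff 79.0
```

{"fn": "arm_command", "kwargs": {
  "series": [0,0,0.15,0,0,0,1,0,0,0.3,0,0,0,1,0,0,0.45,0,0,0,1,0,0,0.6,0,0,0,1,0,0,0.6,0,0,0,1]
}}

```text
time: 6.6
eef_pos: [0.517, 0.1294, 0.174]
tcp_rot: [0.843, 0.538, 0.001, 0.001]
contact_force: [0.2, -0.4, -2.4]
opening: 0.166
finger_force: 79.0
```

```bash
python3 -c "
from h import *
st()"
```

```text
6.6 [0.517  0.1294 0.174 ] xaxis [ 0.422  0.907 -0.   ] F [ 0.2  -0.4  -2.39] M [-0.07  0.01  0.02] op 0.166 ff 79.0
```

Through both holes, no contact. Continue in steps.

{"fn": "arm_command", "kwargs": {
  "series": [0,0,0.15,0,0,0,1,0,0,0.3,0,0,0,1,0,0,0.45,0,0,0,1,0,0,0.6,0,0,0,1,0,0,0.6,0,0,0,1]
}}

```text
time: 7.02
eef_pos: [0.5171, 0.1294, 0.1681]
tcp_rot: [0.843, 0.538, 0.001, 0.001]
contact_force: [-0.3, 0.3, -1.8]
opening: 0.161
finger_force: 79.0
```

```bash
python3 -c "
from h import *
st()"
```

```text
7.02 [0.5171 0.1294 0.1681] xaxis [ 0.422  0.907 -0.   ] F [-0.27  0.29 -1.76] M [ 0.02  0.01 -0.07] op 0.161 ff 79.0
```

{"fn": "arm_command", "kwargs": {
  "series": [0,0,0.12,0,0,0,1,0,0,0.24,0,0,0,1,0,0,0.36,0,0,0,1,0,0,0.48,0,0,0,1,0,0,0.6,0,0,0,1,0,0,0.6,0,0,0,1]
}}

```text
time: 7.52
eef_pos: [0.5173, 0.1294, 0.1623]
tcp_rot: [0.843, 0.538, 0.001, 0.002]
contact_force: [0.6, -0.3, -2.2]
opening: 0.166
finger_force: 79.0
```

```bash
python3 -c "
from h import *
st()"
```

```text
7.52 [0.5173 0.1294 0.1623] xaxis [ 0.422  0.907 -0.   ] F [ 0.61 -0.29 -2.19] M [-0.08 -0.11  0.  ] op 0.166 ff 79.0
```

{"fn": "arm_command", "kwargs": {
  "series": [0,0,0.1,0,0,0,1,0,0,0.2,0,0,0,1,0,0,0.3,0,0,0,1,0,0,0.4,0,0,0,1,0,0,0.5,0,0,0,1,0,0,0.5,0,0,0,1]
}}

```text
time: 8.02
eef_pos: [0.5173, 0.1293, 0.1575]
tcp_rot: [0.843, 0.538, 0.001, 0.002]
contact_force: [0.6, -0.2, -1.3]
opening: 0.165
finger_force: 79.1
```

```bash
python3 -c "
from h import *
st()"
```

```text
8.02 [0.5173 0.1293 0.1575] xaxis [ 0.422  0.907 -0.   ] F [ 0.57 -0.24 -1.34] M [-0.24  0.04 -0.02] op 0.165 ff 79.1
```

{"fn": "arm_command", "kwargs": {
  "series": [0,0,0.1,0,0,0,1,0,0,0.2,0,0,0,1,0,0,0.3,0,0,0,1,0,0,0.4,0,0,0,1,0,0,0.4,0,0,0,1]
}}

```text
time: 8.43
eef_pos: [0.5173, 0.1293, 0.1539]
tcp_rot: [0.843, 0.538, 0.001, 0.002]
contact_force: [-1.0, -1.8, 2.4]
opening: 0.166
finger_force: 79.5
```

```bash
python3 -c "
from h import *
st()"
```

```text
8.43 [0.5173 0.1293 0.1539] xaxis [ 0.422  0.907 -0.   ] F [-0.96 -1.78  2.44] M [-0.39  0.42 -0.05] op 0.166 ff 79.5
```

{"fn": "arm_command", "kwargs": {
  "series": [-0.06,0,0.1,0,0,0,1,-0.06,0,0.2,0,0,0,1,-0.06,0,0.3,0,0,0,1,-0.06,0,0.3,0,0,0,1]
}}

```text
time: 8.77
eef_pos: [0.5173, 0.1289, 0.1507]
tcp_rot: [0.843, 0.538, 0.001, 0.002]
contact_force: [-1.4, -1.2, 4.2]
opening: 0.165
finger_force: 79.7
```

```bash
python3 -c "
from h import *
st()"
```

```text
8.77 [0.5173 0.1289 0.1507] xaxis [0.422 0.907 0.   ] F [-1.44 -1.2   4.24] M [-0.21  0.34 -0.03] op 0.165 ff 79.7
```

{"fn": "arm_command", "kwargs": {
  "series": [-0.06,-0.03,0.1,0,0,0,1,-0.06,-0.03,0.2,0,0,0,1,-0.06,-0.03,0.3,0,0,0,1,-0.06,-0.03,0.3,0,0,0,1]
}}

```text
time: 9.1
eef_pos: [0.517, 0.1285, 0.1476]
tcp_rot: [0.843, 0.538, 0.002, 0.002]
contact_force: [0.3, -0.6, 3.6]
opening: 0.161
finger_force: 79.7
```

```bash
python3 -c "
from h import *
st()"
```

```text
9.1 [0.517  0.1285 0.1476] xaxis [0.422 0.907 0.001] F [ 0.34 -0.61  3.63] M [-0.03 -0.04 -0.01] op 0.161 ff 79.7
```

{"fn": "arm_command", "kwargs": {
  "series": [0,0,0.1,0,0,0,1,0,0,0.2,0,0,0,1,0,0,0.3,0,0,0,1,0,0,0.4,0,0,0,1,0,0,0.4,0,0,0,1]
}}

```text
time: 9.52
eef_pos: [0.5171, 0.1285, 0.1437]
tcp_rot: [0.843, 0.538, 0.002, 0.002]
contact_force: [-0.5, 0.4, 4.0]
opening: 0.167
finger_force: 79.9
```

```bash
python3 -c "
from h import *
st()"
```

```text
9.52 [0.5171 0.1285 0.1437] xaxis [0.422 0.907 0.001] F [-0.46  0.44  4.04] M [-0.13 -0.24  0.05] op 0.167 ff 79.9
```

{"fn": "arm_command", "kwargs": {
  "series": [0,0,0.1,0,0,0,1,0,0,0.2,0,0,0,1,0,0,0.3,0,0,0,1,0,0,0.4,0,0,0,1,0,0,0.5,0,0,0,1,0,0,0.5,0,0,0,1]
}}

```text
time: 10.02
eef_pos: [0.5173, 0.1284, 0.1388]
tcp_rot: [0.843, 0.538, 0.002, 0.002]
contact_force: [0.5, -0.1, 3.9]
opening: 0.163
finger_force: 79.8
```

```bash
python3 -c "
from h import *
st()"
```

```text
10.02 [0.5173 0.1284 0.1388] xaxis [0.422 0.907 0.001] F [ 0.46 -0.15  3.87] M [-0.15 -0.33  0.03] op 0.163 ff 79.8
```

{"fn": "arm_command", "kwargs": {
  "series": [0,0,0.12,0,0,0,1,0,0,0.24,0,0,0,1,0,0,0.36,0,0,0,1,0,0,0.48,0,0,0,1,0,0,0.6,0,0,0,1,0,0,0.7,0,0,0,1,0,0,0.8,0,0,0,1,0,0,0.8,0,0,0,1]
}}

```text
time: 10.68
eef_pos: [0.5173, 0.1283, 0.1308]
tcp_rot: [0.843, 0.538, 0.002, 0.002]
contact_force: [0.7, -0.2, 4.4]
opening: 0.161
finger_force: 79.8
```

```bash
python3 -c "
from h import *
st()"
```

```text
10.68 [0.5173 0.1283 0.1308] xaxis [0.422 0.907 0.001] F [ 0.65 -0.18  4.43] M [-0.14 -0.4   0.01] op 0.161 ff 79.8
```

{"fn": "arm_command", "kwargs": {
  "series": [0,0,0.1,0,0,0,1,0,0,0.2,0,0,0,1,0,0,0.3,0,0,0,1,0,0,0.4,0,0,0,1,0,0,0.4,0,0,0,1]
}}

```text
time: 11.1
eef_pos: [0.5172, 0.1284, 0.1268]
tcp_rot: [0.843, 0.538, 0.002, 0.002]
contact_force: [2.0, 0.1, 3.0]
opening: 0.161
finger_force: 79.8
```

{"fn": "arm_command", "kwargs": {
  "series": [0,0,0.05,0,0,0,1,0,0,0.1,0,0,0,1,0,0,0.1,0,0,0,1]
}}

```text
time: 11.35
eef_pos: [0.5173, 0.1284, 0.1259]
tcp_rot: [0.843, 0.538, 0.002, 0.002]
contact_force: [2.2, -1.4, 4.7]
opening: 0.167
finger_force: 79.9
```

```bash
python3 -c "
from h import *
st()"
```

```text
11.35 [0.5173 0.1284 0.1259] xaxis [0.422 0.907 0.001] F [ 2.25 -1.42  4.67] M [-0.09 -0.49 -0.01] op 0.167 ff 79.9
```

{"fn": "arm_command", "kwargs": {
  "series": [0.03,0.05,0.05,0,0,0,1,0.03,0.05,0.1,0,0,0,1,0.03,0.05,0.15,0,0,0,1,0.03,0.05,0.15,0,0,0,1]
}}

```text
time: 11.68
eef_pos: [0.5174, 0.1285, 0.1248]
tcp_rot: [0.843, 0.538, 0.001, 0.002]
contact_force: [-0.2, -1.0, 7.9]
opening: 0.161
finger_force: 80.1
```

```bash
python3 -c "
from h import *
st()"
```

```text
11.68 [0.5174 0.1285 0.1248] xaxis [ 0.422  0.907 -0.   ] F [-0.18 -1.03  7.9 ] M [-0.17 -0.03 -0.02] op 0.161 ff 80.1
```

{"fn": "arm_command", "kwargs": {
  "series": [0,0,0.05,0,0,0,1,0,0,0.1,0,0,0,1,0,0,0.1,0,0,0,1]
}}

```text
time: 11.93
eef_pos: [0.5175, 0.1285, 0.1247]
tcp_rot: [0.843, 0.538, 0.001, 0.002]
contact_force: [-1.8, -1.5, 11.6]
opening: 0.162
finger_force: 80.4
```

```bash
python3 - <<'E'
from h import *
import pickle
st()
c=vision.read_camera("side");pickle.dump(c,open("side4.pkl","wb"))
f=lambda c:cv2.resize(c[140:205,245:320],None,fx=8,fy=8,interpolation=cv2.INTER_CUBIC)
cv2.imwrite("pics/c5.png",np.clip(f(c["color"])*1.5,0,255).astype(np.uint8))
E
```

```text
11.93 [0.5175 0.1285 0.1247] xaxis [ 0.422  0.907 -0.   ] F [-1.78 -1.49 11.61] M [-0.18  0.31 -0.05] op 0.162 ff 80.4
```

View pics/c5.png

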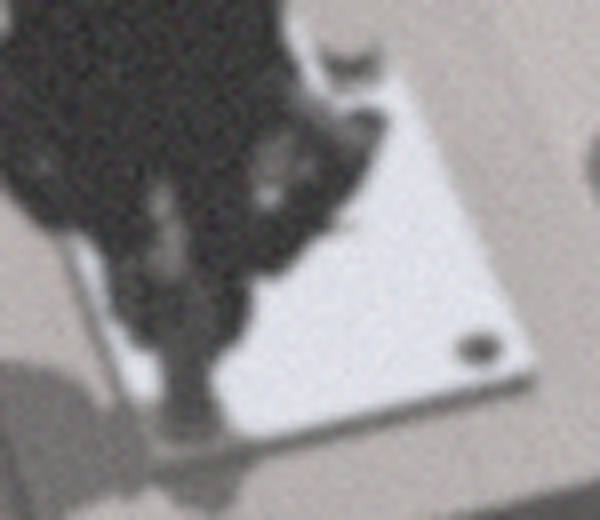

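{"fn": "arm_command", "kwargs": {
  "series": [0,0,-0.1,0,0,0,1,0,0,-0.1,0,0,0,0.7,0,0,-0.1,0,0,0,0.5,0,0,-0.1,0,0,0,0.3,0,0,-0.1,0,0,0,0.3,0,0,-2,0,0,0,0.3,0,0,-5,0,0,0,0.3,0,0,-9,0,0,0,0.2,0,0,-11,0,0,0,0.2]
}}

```text
time: 12.73
eef_pos: [0.5178, 0.1288, 0.2367]
tcp_rot: [0.843, 0.538, 0.003, 0.002]
contact_force: [1.2, -0.4, 1.2]
opening: 0.805
finger_force: 0.0
```

```bash
python3 -c "
from h import *
st();to(.530,-.185,.2,65)"
```

```text
12.73 [0.5178 0.1288 0.2367] xaxis [0.422 0.907 0.002] F [ 1.16 -0.37  1.18] M [-0.04 -0.04  0.01] op 0.805 ff 0.0
shift [-27.95  14.31   3.71] turn [ 0.38 -0.11  0.06]
```

{"fn": "arm_command", "kwargs": {
  "series": [-28,14.3,0,0,0,2,0.2,-28,14.3,0,0,0,2,0.2,-28,14.3,0,0,0,2,0.2,-28,14.3,0,0,0,2,0.2,-28,14.3,2,0,0,2,0.2,-28,14.3,4,0,0,2,0.2,-28,14.3,6,0,0,2,0.2,-28,14.3,8,0,0,2,0.2,-28,14.3,10,0,0,2,0.2,-28,14.3,10,0,0,2,0.2]
}}

```text
time: 13.57
eef_pos: [0.5242, -0.1854, 0.1263]
tcp_rot: [0.853, 0.521, -0.002, -0.005]
contact_force: [0.3, 1.7, -0.0]
opening: 0.799
finger_force: 0.0
```

{"fn": "arm_command", "kwargs": {
  "series": [0,0,0,0,0,0,0.3,0,0,0,0,0,0,0.3,0,0,0,0,0,0,0.3]
}}

```text
time: 13.82
eef_pos: [0.5301, -0.1853, 0.1359]
tcp_rot: [0.852, 0.524, 0.002, 0.003]
contact_force: [0.6, -0.3, 0.1]
opening: 0.7
finger_force: 0.0
```

```bash
python3 - <<'E'
from h import *
import pickle
st();to(.5305,-.185,.09,63)
c=vision.read_camera("side");pickle.dump(c,open("side5.pkl","wb"))
t=vision.read_camera("top")
f=lambda c,x,y,w,h,k:cv2.resize(c[y:y+h,x:x+w],None,fx=k,fy=k,interpolation=cv2.INTER_CUBIC)
a=np.hstack([f(c["color"],255,270,80,75,5),np.vstack([f(c["color"],245,140,80,45,5),f(t["color"],240,240,80,30,5)])])
cv2.imwrite("pics/c6.png",np.clip(a*1.5,0,255).astype(np.uint8))
E
```

```text
13.82 [ 0.5301 -0.1853  0.1359] xaxis [0.452 0.892 0.   ] F [ 0.56 -0.35  0.14] M [ 0.02 -0.01  0.03] op 0.7 ff 0.0
shift [ 0.04 -0.01  4.59] turn [ 0.41 -0.01  0.14]
```

View pics/c6.png

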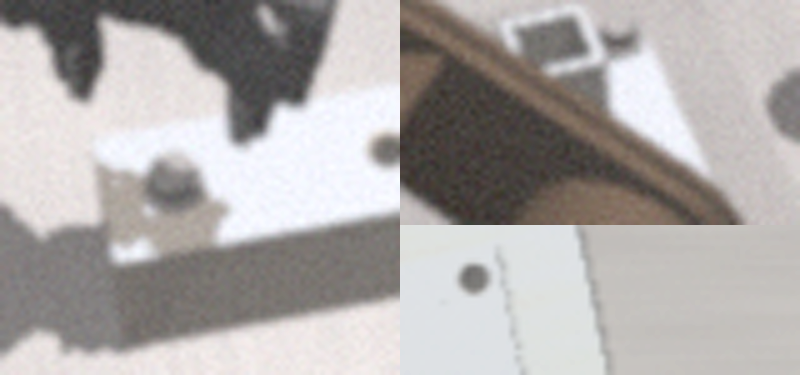

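```bash
python3 - <<'E'
from h import *
import pickle
s=pickle.load(open("side5.pkl","rb"));t=pickle.load(open("top.pkl","rb"))
print(proj(s,[[.5301,-.1853,.136]]))
for z in(.136,.145):print(atz(s,(286.6,293.8),z).round(4))
print(atz(s,(289.6,302.6),.091),atz(s,(304.6,183.1),.09),atz(t,(254.2,250.2),.09))
st()
E
```

```text
[[288.4179355  292.29521036]]
[ 0.5262 -0.1882  0.136 ]
[ 0.526  -0.1936  0.145 ]
[ 0.53068105 -0.18268153  0.091     ] [0.60642245 0.14566675 0.09      ] [0.60776075 0.14555918 0.09      ]
13.92 [ 0.53   -0.1853  0.1359] xaxis [ 0.452  0.892 -0.   ] F [0.68 0.14 0.7 ] M [-0.01 -0.04  0.02] op 0.703 ff 0.0
```

{"fn": "arm_command", "kwargs": {
  "series": [0.15,0.15,2.5,0.2,0,0,0.3,0.15,0.15,4,0.2,0,0,0.4,0.15,0.15,5,0.2,0,0,0.5,0.15,0.15,5,0.2,0,0,0.5,0.15,0.15,5,0.2,0,0,0.5,0.15,0.15,5,0.2,0,0,0.5],
  "force": 40
}}

```text
time: 14.42
eef_pos: [0.5318, -0.1854, 0.085]
tcp_rot: [0.852, 0.523, 0.001, 0.001]
contact_force: [0.2, 0.3, 0.1]
opening: 0.495
finger_force: 0.0
```

```bash
python3 -c "
from h import *
st()"
```

```text
14.42 [ 0.5318 -0.1854  0.085 ] xaxis [ 0.453  0.892 -0.   ] F [0.16 0.25 0.11] M [-0.04  0.02  0.07] op 0.495 ff 0.0
```

{"fn": "arm_command", "kwargs": {
  "series": [0,0,0.05,0,0,0,0.6,0,0,0.05,0,0,0,0.7,0,0,0.05,0,0,0,0.8,0,0,0.05,0,0,0,1,0,0,0.05,0,0,0,1,0,0,0.05,0,0,0,1,0,0,0.05,0,0,0,1]
}}

```text
time: 15.0
eef_pos: [0.5315, -0.1855, 0.0842]
tcp_rot: [0.852, 0.523, 0.0, 0.001]
contact_force: [-0.9, 0.7, 6.2]
opening: 0.195
finger_force: 39.1
```

```bash
python3 -c "
from h import *
st()"
```

```text
15.0 [ 0.5315 -0.1855  0.0842] xaxis [0.453 0.891 0.   ] F [-0.86  0.7   6.24] M [ 0.14  0.19 -0.  ] op 0.195 ff 39.1
```

{"fn": "arm_command", "kwargs": {
  "series": [0,0,0,0,0,0,1,0,0,-1,0,0,0,1,0,0,-3,0,0,0,1,0,0,-6,0,0,0,1,0,0,-9.5,0,0,0,1,0,0,-11.5,0,0,0,1,0,0,-11.5,0,0,0,1,0,0,-11.5,0,0,0,1],
  "force": 70
}}

```text
time: 15.67
eef_pos: [0.5314, -0.1854, 0.1994]
tcp_rot: [0.852, 0.523, 0.001, 0.001]
contact_force: [0.0, -0.4, -1.8]
opening: 0.178
finger_force: 68.7
```

```bash
python3 -c "
from h import *
st();to(.608,.1458,.2,65)"
```

```text
15.67 [ 0.5314 -0.1854  0.1994] xaxis [ 0.453  0.891 -0.   ] F [ 0.   -0.38 -1.78] M [ 0.05  0.03 -0.04] op 0.178 ff 68.7
shift [32.99 -8.17 -0.09] turn [ 0.16  0.   -1.94]
```

{"fn": "arm_command", "kwargs": {
  "series": [33,-8.2,-0.5,0,0,0,1,33,-8.2,-0.5,0,0,0,1,33,-8.2,-0.5,0,0,0,1,33,-8.2,-0.5,0,0,0,1,33,-8.2,-0.5,0,0,0,1,33,-8.2,-0.5,0,0,0,1,33,-8.2,-0.5,0,0,0,1,33,-8.2,0,0,0,0,1,33,-8.2,0,0,0,0,1,33,-8.2,0,0,0,0,1]
}}

```text
time: 16.5
eef_pos: [0.6056, 0.1488, 0.1946]
tcp_rot: [0.851, 0.525, -0.002, -0.001]
contact_force: [-1.0, -1.1, -0.3]
opening: 0.179
finger_force: 68.7
```

{"fn": "arm_command", "kwargs": {
  "series": [0,0,2,0,0,0,1,0,0,4,0,0,0,1,0,0,4.5,0,0,0,1,0,0,4.5,0,0,0,1,0,0,4.5,0,0,0,1]
}}

```text
time: 16.92
eef_pos: [0.6069, 0.145, 0.1524]
tcp_rot: [0.853, 0.522, -0.001, -0.0]
contact_force: [0.0, 0.0, 0.4]
opening: 0.175
finger_force: 68.7
```

```bash
python3 - <<'E'
from h import *
import pickle
st();to(.608,.1458,.15,65)
c=vision.read_camera("side");pickle.dump(c,open("side6.pkl","wb"))
f=lambda c,x,y,w,h,k:cv2.resize(c[y:y+h,x:x+w],None,fx=k,fy=k,interpolation=cv2.INTER_CUBIC)
a=f(c["color"],250,135,80,60,10)
cv2.imwrite("pics/c7.png",np.clip(a*1.5,0,255).astype(np.uint8))
E
```

```text
16.92 [0.6069 0.145  0.1524] xaxis [ 0.454  0.891 -0.001] F [0.04 0.01 0.43] M [0.   0.   0.01] op 0.175 ff 68.7
shift [0.12 0.06 0.24] turn [-0.08  0.06 -2.02]
```

View pics/c7.png

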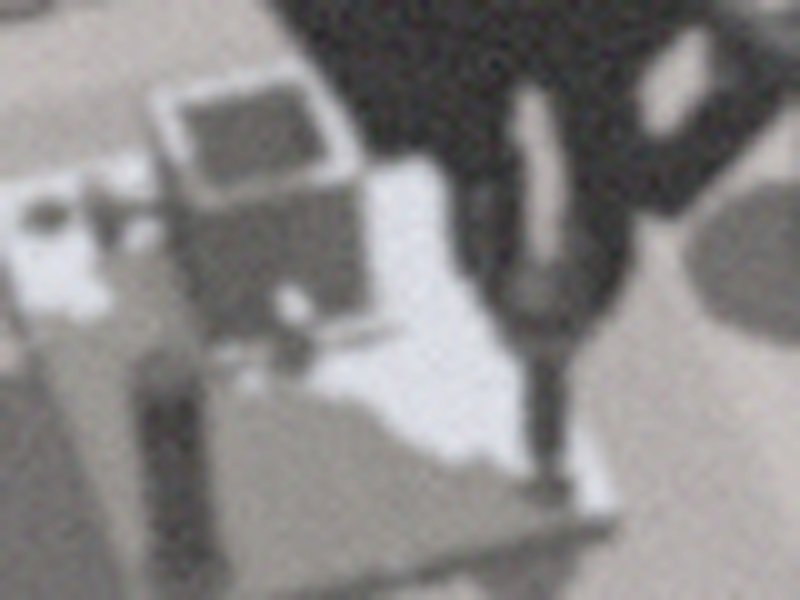

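```bash
python3 - <<'E'
from h import *
import pickle
s=pickle.load(open("side6.pkl","rb"))
f=lambda p:((proj(s,p)-[250,135]+.5)*10-.5).round(0)
x,y=.6064,.1457
print(f([[x,y,.09],[x,y,.101],[x,y,.146]]), f([[.608,y,.09]]))
g=cv2.cvtColor(s["color"],cv2.COLOR_BGR2GRAY).astype(float)
for r in range(170,187):print(r,g[r,298:312].astype(int))
st()
E
```

```text
[[550. 485.]
 [549. 454.]
 [545. 321.]] [[557. 485.]]
170 [145 136 121  94  75  65  61  65  67  86 103 112 117 120]
171 [149 146 139 118  87  58  52  60  71 100 110 115 118 118]
172 [148 146 146 131  93  61  52  52  81 103 115 119 113 116]
173 [141 146 142 135  97  64  50  59  75 102 112 116 115 117]
174 [147 148 148 134  94  62  48  54  72 102 119 115 116 117]
175 [147 149 149 134  91  62  54  54  75 104 115 113 115 120]
176 [148 148 146 134 101  65  53  55  81 110 120 116 115 120]
177 [145 149 145 133  94  62  50  54  85 117 124 118 114 117]
178 [147 147 147 132  99  65  53  55  88 127 130 124 117 116]
179 [139 145 147 133 107  69  52  59  90 128 137 129 121 113]
180 [122 133 144 136 116  79  61  73 100 131 141 135 124 116]
181 [104 117 128 132 123  92  69  77 105 132 141 139 129 118]
182 [ 99 103 108 113 108  90  67  74  95 118 136 144 135 123]
183 [ 98  98  98  91  84  71  67  60  71 103 137 147 139 124]
184 [ 99 102  94  90  78  73  71  66  72 104 133 147 141 130]
185 [100  98  96  98  91  83  75  73  81 103 126 138 135 126]
186 [101  98  99  99  95  94  88  89  86  92 107 106 109 106]
16.97 [0.6077 0.1453 0.1536] xaxis [0.454 0.891 0.   ] F [ 0.59 -0.68  0.12] M [ 0.02 -0.07 -0.02] op 0.177 ff 68.7
```

{"fn": "arm_command", "kwargs": {
  "series": [0,0,0.4,0,0,0,1,0,0,0.8,0,0,0,1,0,0,1,0,0,0,1,0,0,1.1,0,0,0,1,0,0,1.2,0,0,0,1,0,0,1.2,0,0,0,1]
}}

```text
time: 17.47
eef_pos: [0.6072, 0.1463, 0.1409]
tcp_rot: [0.852, 0.523, -0.0, -0.0]
contact_force: [-0.1, 0.1, 0.2]
opening: 0.174
finger_force: 68.7
```

{"fn": "arm_command", "kwargs": {
  "series": [0,0,0.1,0,0,0,1,0,0,0.2,0,0,0,1,0,0,0.2,0,0,0,1]
}}

```text
time: 17.72
eef_pos: [0.6073, 0.1462, 0.1389]
tcp_rot: [0.852, 0.523, -0.0, -0.0]
contact_force: [0.6, 1.4, -0.7]
opening: 0.176
finger_force: 68.7
```

```bash
python3 -c "
from h import *
st()"
```

```text
17.72 [0.6073 0.1462 0.1389] xaxis [ 0.453  0.891 -0.   ] F [ 0.61  1.39 -0.71] M [-0.   -0.03  0.02] op 0.176 ff 68.7
```

{"fn": "arm_command", "kwargs": {
  "series": [0,0,0.1,0,0,0,1,0,0,0.2,0,0,0,1,0,0,0.3,0,0,0,1,0,0,0.3,0,0,0,1]
}}

```text
time: 18.05
eef_pos: [0.6072, 0.1462, 0.1358]
tcp_rot: [0.852, 0.523, -0.0, -0.0]
contact_force: [-0.1, -0.5, -1.2]
opening: 0.173
finger_force: 68.7
```

```bash
python3 -c "
from h import *
st()"
```

```text
18.05 [0.6072 0.1462 0.1358] xaxis [ 0.453  0.891 -0.   ] F [-0.13 -0.45 -1.2 ] M [ 0.   -0.06  0.  ] op 0.173 ff 68.7
```

In the flange hole. Continue down towards the stand hole (end at 0.0846).

{"fn": "arm_command", "kwargs": {
  "series": [0,0,0.1,0,0,0,1,0,0,0.2,0,0,0,1,0,0,0.3,0,0,0,1,0,0,0.4,0,0,0,1,0,0,0.5,0,0,0,1,0,0,0.5,0,0,0,1]
}}

```text
time: 18.55
eef_pos: [0.6071, 0.1462, 0.1307]
tcp_rot: [0.852, 0.523, -0.0, -0.0]
contact_force: [-0.2, -0.5, -0.0]
opening: 0.179
finger_force: 68.7
```

{"fn": "arm_command", "kwargs": {
  "series": [0,0,0.1,0,0,0,1,0,0,0.2,0,0,0,1,0,0,0.3,0,0,0,1,0,0,0.3,0,0,0,1]
}}

```text
time: 18.88
eef_pos: [0.6072, 0.1462, 0.1278]
tcp_rot: [0.852, 0.523, -0.0, -0.0]
contact_force: [-1.2, 0.1, -1.1]
opening: 0.178
finger_force: 68.7
```

```bash
python3 -c "
from h import *
st()"
```

```text
18.88 [0.6072 0.1462 0.1278] xaxis [ 0.453  0.891 -0.   ] F [-1.16  0.12 -1.08] M [ 0.01  0.01 -0.03] op 0.178 ff 68.7
```

{"fn": "arm_command", "kwargs": {
  "series": [0,0,0.12,0,0,0,1,0,0,0.24,0,0,0,1,0,0,0.36,0,0,0,1,0,0,0.48,0,0,0,1,0,0,0.6,0,0,0,1,0,0,0.72,0,0,0,1,0,0,0.84,0,0,0,1,0,0,1,0,0,0,1,0,0,1,0,0,0,1]
}}

```text
time: 19.63
eef_pos: [0.6071, 0.1462, 0.1176]
tcp_rot: [0.852, 0.523, -0.0, -0.0]
contact_force: [0.0, -0.8, -0.3]
opening: 0.178
finger_force: 68.7
```

```bash
python3 -c "
from h import *
st()"
```

```text
19.63 [0.6071 0.1462 0.1176] xaxis [ 0.453  0.891 -0.   ] F [ 0.04 -0.8  -0.28] M [-0.08 -0.04 -0.03] op 0.178 ff 68.7
```

{"fn": "arm_command", "kwargs": {
  "series": [0,0,0.2,0,0,0,1,0,0,0.4,0,0,0,1,0,0,0.6,0,0,0,1,0,0,0.8,0,0,0,1,0,0,1,0,0,0,1,0,0,1.2,0,0,0,1,0,0,1.4,0,0,0,1,0,0,1.6,0,0,0,1,0,0,1.6,0,0,0,1]
}}

```text
time: 20.38
eef_pos: [0.6071, 0.1462, 0.1015]
tcp_rot: [0.852, 0.523, -0.0, -0.0]
contact_force: [0.3, 0.2, -1.6]
opening: 0.175
finger_force: 68.7
```

```bash
python3 -c "
from h import *
st()"
```

```text
20.38 [0.6071 0.1462 0.1015] xaxis [ 0.453  0.891 -0.   ] F [ 0.33  0.17 -1.59] M [ 0.03 -0.03 -0.01] op 0.175 ff 68.7
```

{"fn": "arm_command", "kwargs": {
  "series": [0,0,0.1,0,0,0,1,0,0,0.2,0,0,0,1,0,0,0.3,0,0,0,1,0,0,0.4,0,0,0,1,0,0,0.45,0,0,0,1,0,0,0.45,0,0,0,1]
}}

```text
time: 20.88
eef_pos: [0.6072, 0.1462, 0.0974]
tcp_rot: [0.852, 0.523, -0.0, -0.0]
contact_force: [0.7, 0.2, -0.2]
opening: 0.174
finger_force: 68.7
```

{"fn": "arm_command", "kwargs": {
  "series": [0,0,0.05,0,0,0,1,0,0,0.1,0,0,0,1,0,0,0.1,0,0,0,1]
}}

```text
time: 21.13
eef_pos: [0.6073, 0.1462, 0.0965]
tcp_rot: [0.852, 0.523, -0.0, -0.0]
contact_force: [0.1, -0.2, -0.7]
opening: 0.18
finger_force: 68.7
```

```bash
python3 -c "
from h import *
st()"
```

```text
21.13 [0.6073 0.1462 0.0965] xaxis [0.453 0.891 0.   ] F [ 0.12 -0.2  -0.67] M [ 0.01  0.04 -0.03] op 0.18 ff 68.7
```

{"fn": "arm_command", "kwargs": {
  "series": [0,0,0.05,0,0,0,1,0,0,0.1,0,0,0,1,0,0,0.1,0,0,0,1]
}}

```text
time: 21.38
eef_pos: [0.6074, 0.1462, 0.0963]
tcp_rot: [0.852, 0.523, -0.0, -0.0]
contact_force: [-1.9, -0.5, 4.4]
opening: 0.177
finger_force: 69.2
```

```bash
python3 -c "
from h import *
st()"
```

```text
21.38 [0.6074 0.1462 0.0963] xaxis [ 0.453  0.892 -0.   ] F [-1.92 -0.48  4.4 ] M [-0.07  0.43 -0.01] op 0.177 ff 69.2
```

{"fn": "arm_command", "kwargs": {
  "series": [0,0,0.05,0,0,0,1,0,0,0.08,0,0,0,1,0,0,0,0,0,0,1,0,0,0,0,0,0,0.75,0,0,0,0,0,0,0.6,0,0,0,0,0,0,0.5,0,0,-1,0,0,0,0.5,0,0,-4,0,0,0,0.4,0,0,-8,0,0,0,0.3,0,0,-12,0,0,0,0.3]
}}

```text
time: 22.22
eef_pos: [0.6064, 0.1461, 0.216]
tcp_rot: [0.852, 0.523, -0.001, -0.001]
contact_force: [1.5, 0.9, 0.4]
opening: 0.702
finger_force: 0.0
```

```bash
python3 -c "
from h import *
st();to(.45,-.35,.25,65)"
```

```text
22.22 [0.6064 0.1461 0.216 ] xaxis [ 0.453  0.891 -0.001] F [1.49 0.94 0.4 ] M [-0.01 -0.09 -0.01] op 0.702 ff 0.0
shift [-51.32   8.53  -3.36] turn [-0.14  0.07 -1.95]
```

Move the arm away to look.

{"fn": "arm_command", "kwargs": {
  "series": [-36,6,-3,0,0,0,0.3,-36,6,-3,0,0,0,0.3,-36,6,-3,0,0,0,0.3,-36,6,-3,0,0,0,0.3,-36,6,-3,0,0,0,0.3,-36,6,-3,0,0,0,0.3,-36,6,-3,0,0,0,0.3,-36,6,-3,0,0,0,0.3,-36,6,-3,0,0,0,0.3,-36,6,-3,0,0,0,0.3]
}}

```text
time: 23.05
eef_pos: [0.4965, -0.2072, 0.2472]
tcp_rot: [0.854, 0.52, -0.0, 0.002]
contact_force: [-0.1, -0.2, 0.5]
opening: 0.702
finger_force: 0.0
```

```bash
python3 - <<'E'
from h import *
import pickle
st()
c=vision.read_camera("side");t=vision.read_camera("top")
pickle.dump((t,c),open("end.pkl","wb"))
f=lambda c,x,y,w,h,k:cv2.resize(c[y:y+h,x:x+w],None,fx=k,fy=k,interpolation=cv2.INTER_CUBIC)
a=np.hstack([f(t["color"],190,230,80,100,5),f(c["color"],240,130,80,100,5)])
cv2.imwrite("pics/c8.png",np.clip(a*1.5,0,255).astype(np.uint8))
E
```

```text
23.05 [ 0.4965 -0.2072  0.2472] xaxis [ 0.458  0.889 -0.002] F [-0.09 -0.23  0.53] M [ 0.01 -0.04 -0.02] op 0.702 ff 0.0
```

View pics/c8.png

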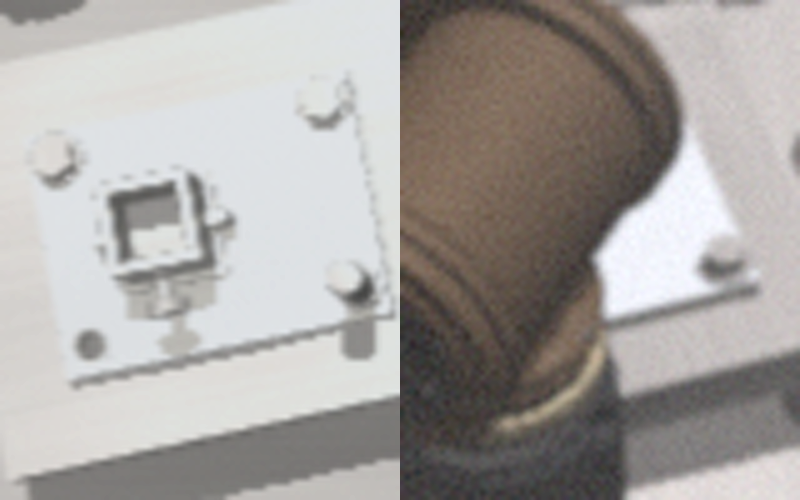

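```bash
python3 - <<'E'
from h import *
import pickle
t,c=pickle.load(open("end.pkl","rb"))
f=lambda p:((proj(t,p)-[190,230]+.5)*5-.5).round(0)
h=atz(t,(261.4,287.6),.09)[:2]
print(h,f([[*h,.09],[*h,.16],[*h,.165],[*h,.17]]))
E
```

```text
[0.51674441 0.12889577] [[359. 290.]
 [343. 279.]
 [341. 278.]
 [340. 277.]]
```

{"fn": "arm_command", "kwargs": {
  "series": [-15,-12,0,0,0,0,0.3,-15,-12,0,0,0,0,0.3,-15,-12,0,0,0,0,0.3,-15,-12,0,0,0,0,0.3,-15,-12,0,0,0,0,0.3,-15,-12,0,0,0,0,0.3]
}}

```text
time: 23.65
eef_pos: [0.3205, -0.2814, 0.2455]
tcp_rot: [0.853, 0.522, -0.0, 0.0]
contact_force: [-0.2, 0.2, -0.1]
opening: 0.7
finger_force: 0.0
```

```bash
python3 - <<'E'
from h import *
import pickle
st()
c=vision.read_camera("side")
f=lambda c,x,y,w,h,k:cv2.resize(c[y:y+h,x:x+w],None,fx=k,fy=k,interpolation=cv2.INTER_CUBIC)
cv2.imwrite("pics/c9.png",np.clip(f(c["color"],235,125,100,75,8)*1.5,0,255).astype(np.uint8))
h=[.5145,.1295]
print(((proj(c,[[*h,.09],[*h,.16]])-[235,125]+.5)*8-.5).round(0))
E
```

```text
23.65 [ 0.3205 -0.2814  0.2455] xaxis [ 0.455  0.89  -0.001] F [-0.15  0.23 -0.06] M [-0.   -0.03  0.01] op 0.7 ff 0.0
[[265. 540.]
 [246. 375.]]
```

View pics/c9.png

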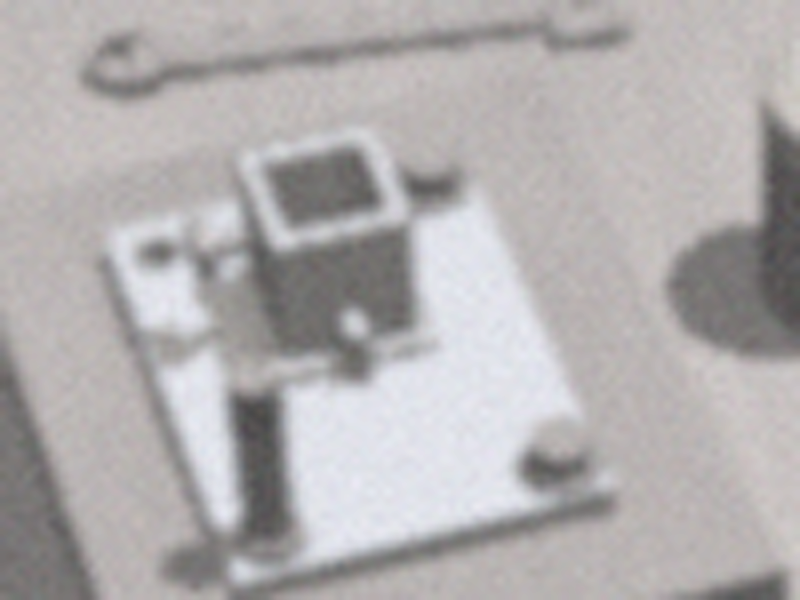

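The side view shows the pin upright with its top at (256, 377), against a predicted row of 375 for fully home, and its collar on the flange at about (268, 548). The bolt's flange lies flat on the base at (555, 460), so both are seated.

```bash
python3 -c "
from h import *
print(ctrl.sign_off())"
```

```text
the job is handed in; nothing more can be done
None
```

The job is handed in: the pin is fully down with its collar on the flange, the loose bolt is upright and fully home in the hole nearest it, measured contact forces stayed under about 12 N, and I finished at about 24 s without touching the other things.

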